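# Push the doorbell unit home into its charging bay

## Task

Push the flat oblong doorbell unit along the shelf into its charging bay, until it sits flush against both the long back rail and the short end stop. Only push it: it stays flat on the shelf and is never lifted or tipped. Leave everything else on the shelf where it is.

Things in the scene. Friction and masses are not known exactly. Their poses are not given: they have to be found in the camera images.
- bell: Doorbell unit: flat oblong chrome box on its back, 100 (x) x 130 (y) x 26 mm high; round button (32 mm, 6 mm proud, 25 mm to +y of centre) and black grille on top. Loose, 0.25 to 0.5 kg, slides with a push of 2 to 8 N. Origin: centre of underside, z up. Starts clear of both bars, to -x and -y of the bay's inner corner in the bay's frame, turned at most 0.4 rad from it.
- bay: Charging bay, fixed: two dark wood bars 24 mm wide, 22 mm high. Origin: their square inner corner at shelf height, z up. Face of the back rail: x = 0, from y = 0 to -340 mm; face of the end stop: y = 0, from x = 0 to -115 mm. A flat dark pad (no step) marks the corner. Unit home: its centre at x -50, y -65 mm here, axes parallel. Turned at most 0.15 rad from the world axes.
- peg_a: Bystander: grey plastic clothes peg lying flat, 75 x 11 x 14 mm, left of the bay. Origin: centre of its underside.
- peg_b: Bystander: the other grey clothes peg, the same, lying just in front of the end stop (about 55 mm from its near end, centre to end). Origin: centre of its underside.
- ornament: Bystander: red glass bead ornament, three beads on a brass foot, 44 mm across, 78 mm tall, left of the bay. Origin: centre of its underside.
- spare_key: Bystander: loose flat brass key, 59 mm long, 4 mm thick, right of the bay. Origin: under the centre of its round bow.
- padlock: Bystander: brass padlock lying flat, body 32 x 44 x 18 mm with a steel shackle, right of the bay. Origin: centre of the body's underside.
- chime: Bystander: round steel chime, 72 mm across, 30 mm high, right of the bay. Origin: centre of its underside.
- dish: Bystander: white china dish, 90 mm across, 30 mm high, left of the bay. Origin: centre of its underside.
Things that resemble listed ones, but are neither listed nor needed, are in the scene too. Leave any red or turquoise look-alike of the bell alone.

How it is judged (in metres and radians):
At the end, for the whole second after the job is handed in: The doorbell unit lies flat and at rest in the bay's corner, its centre within 4 mm of where it is when touching the back rail and the end stop, and square to them within 0.035 rad (2 degrees) (x of bell in the frame of bay between -0.054 and -0.046 m and y of bell in the frame of bay between -0.069 and -0.061 m and angle between the x axis of bell and the x axis of bay, either way round below 0.035 rad and height (world z) of bell below 0.003 m and angle between bell's own z axis and vertical below 0.03 rad and linear speed of bell below 0.01 m/s).
It fails at once if the doorbell unit is lifted (underside centre more than 8 mm up) or tipped (more than 0.12 rad) (height (world z) of bell above 0.008 m or angle between bell's own z axis and vertical above 0.12 rad).
It fails at once if a bystander (a peg, the ornament, the spare key, the padlock, the chime or the dish) is moved more than 10 mm (distance of any of peg_a, peg_b, ornament, spare_key, padlock, chime, dish from where it was at the start of the episode above 0.01 m).
It also fails if it takes over 48 s, if anything falls off the work surface, if the arm or the gripper's body presses on something with over 40 N, if the wrist force passes 120 N, or if a joint passes its speed limit or range.

## Robot

A 6-joint arm with a two-finger parallel gripper is mounted at the origin on the work surface. World frame = base frame: x ahead of the robot, y to its left, z up, the work surface at z = 0. Lengths are in mm, angles in rad, forces in N, time in s.
With the tool pointing down it reaches from about 350 to 975 mm from the base axis. Payload 7.1 kg.
Tool frame: the origin (TCP) lies midway between the tips of the shut fingers; the grasp point (between the pads) lies ctrl.grip_point_offset behind it (ctrl.grip_point_offset is the distance from the TCP to the grasp point, in mm); z points along the fingers, y is the line along which they close (so a half turn about z gives the same grasp; the last joint's range is limited). The gripper opens to 88 mm and grips with 3 to 60 N. Pads are 20 mm wide; open, the fingers measure 115 mm over their backs; the gripper's body (75 mm by 178 mm) begins 61 mm behind the grasp point.
Start: joints at [1.186, 0.423, 1.63, -0, 1.089, -0.019], TCP at [223.528, 583.644, 222.675] pointing down, gripper open.
Joint ranges: [-3, 3], [-0.9, 2.11], [0.09, 2.58], [-1.31, 4.45], [0.11, 2.69], [-2.54, 2.54]. Speed limits (rad/s): [2.39, 2.39, 3.01, 3.14, 3.14, 3.14].

## Interface

Orientations are given as a rotation vector (axis times angle).
In Python, from workcell import ctrl, get_image, close_job, finder gives the robot as it stands.
- The arm moves only by the tool servo_tool, never from a script. Its argument "deltas" is a list of rows, each a list of 2 entries, a list of its own where there are three numbers: the shift along the tool's x, y, z in mm, then the turn, a rotation vector about the tool's x, y, z in rad. A call has 1 to 5 rows; each row is the pose to reach, as a shift and turn from the pose commanded when the call began, along the tool's axes at that moment; what a row does not reach only later rows make up. A row lasts 1/12 s, in which the tool goes at most 41.7 mm and 7.16 degrees, less where a joint would pass 70% of its speed; a pose out of reach is approached as far as the arm can. A call with a gripper value outside its range is refused whole. "grip" is the closure, from -1 (fully open) to 1 (shut), so that 0 is half open, set as the call begins (left out, the last holds). The fingers move at their own pace and stop on an object; the grip force is fixed at half the most. Time passes only in rows, so rows that repeat a pose let the fingers close. It gives the time, the measured TCP pose, the force, the opening and the grip force at its end, in the units of the state.
- ctrl.get_obs(): the state, without advancing time (a new reading comes with each control period).
- get_image(name): name is "scene" or "top" or "wrist"; returns a dict with "frame" (384x512x3 uint8, blue, green, red), "depth" (384x512 float32, mm along the optical axis (not along the pixel's ray), 0 where there is no reading), "K" (3x3 intrinsics, pixels), "pose" (4x4, takes a point from camera to world coordinates). Camera axes: x right, y down, z forward; pixel columns grow to the right and rows downward; lengths in mm; the calibration is good to about 2 mm. A picture is of the moment at which its call begins.
- close_job(): hands the job in; it is judged then, once.
Trained networks look in a picture, given as the dict that the camera call returned (one of the last four; its "shot" number tells which), for a name from the list of things; names that differ only in an ending like _2 or _b are one class to them, and where a whole thing is asked for, a point or a joint stands for the part that bears it (a point fixed in the world has none). Each returns a list of dicts, best first, with "score" (0 to 1); they miss things now and then, are a little off and sometimes report something else, mostly with a low value. They report only what shows in the picture. A call takes as long as a camera call. They do not tell look-alikes from the thing itself.
- finder.search_frame(query, picture): "rect" ([centre column, centre row, width, height] as shares, 0 to 1, of the picture: columns of its width, rows of its height, round what is visible of it).
- finder.silhouettes(query, picture): "mask" (384x512 bool, what is visible of it) and "rect" ([centre column, centre row, width, height] as shares, 0 to 1, of the picture: columns of its width, rows of its height, round what is visible of it).
The state is a dict: "t": time; "qpos": joint angles; "qvel": joint speeds; "joint_torque": joint torques, N m; "ee_pos": TCP position; "orientation": TCP orientation; "ft_force": force on the tool from outside, world axes, zero at the start; "moment": the same for the moment, N m; "width": finger opening in mm; "grasp_force": force on a finger pad.
Only numpy, scipy, OpenCV 4.12 (cv2) and the standard library are available. Lean on these libraries where they do the work, as an engineer would, in place of code of your own. Each camera call takes 0.05 s, during which the arm holds its last target. There are 200 camera calls.

## Working session

There is one attempt and no reset: what is moved stays moved. The work goes in short steps, Python scripts to look and compute and a tool call to move; the robot and the scene stay as the last step left them, time stands still between calls to the robot, and variables do not carry over. Pictures are saved under pics/ and viewed, at most 10 in all, crops included, and the job is handed in when it is done.

Besides the shell and the picture viewer there is one more tool, called after ">>>" by a JSON object that holds its "fn" and its "kwargs", one argument or row to a line. servo_tool: Moves the arm, as the interface text tells. Its arguments: {"type":"object","properties":{"deltas":{"type":"array","items":{"type":"array"}},"grip":{"type":"number"}},"required":["deltas"]}

```bash
mkdir -p pics; cat > h.py <<'E'
import numpy as np, cv2
from workcell import ctrl,get_image,close_job,finder
def world(p,uv,d=None,z=None):
    K,T=p["K"],np.array(p["pose"]); uv=np.atleast_2d(uv).astype(float)
    r=np.c_[(uv[:,0]-K[0,2])/K[0,0],(uv[:,1]-K[1,2])/K[1,1],np.ones(len(uv))]@T[:3,:3].T
    if d is None: d=(z-T[2,3])/r[:,2]
    return r*np.asarray(d)[:,None]+T[:3,3]
E
python3 - <<'E'
from h import *
o=ctrl.get_obs();print(o,ctrl.grip_point_offset)
ims=[]
for n in("top","scene"):
    p=get_image(n);f=p["frame"].copy();cv2.imwrite(f"pics/{n}0.png",f)
    print(n,np.array(p["pose"]).round(2).tolist(),p["K"].tolist())
    for q in("bell","bay","peg_a","ornament","spare_key","padlock","chime","dish"):
        for s in finder.silhouettes(q,p)[:4]:
            m=s["mask"]&(p["depth"]>0);v,u=np.nonzero(m)
            if len(u)==0: continue
            w=world(p,np.c_[u,v],p["depth"][v,u])
            print(q,round(s["score"],2),(u.mean().round(),v.mean().round()),np.median(w,0).round(),np.percentile(w[:,2],95).round(),(np.ptp(w,0)).round(),cv2.minAreaRect(w[:,:2].astype(np.float32)))
E
```

```text
{'t': 0.0, 'qpos': array([ 1.18598333e+00,  4.23831946e-01,  1.63066363e+00, -2.01128236e-05,
        1.08861881e+00, -1.90026247e-02]), 'qvel': array([-0.00174755,  0.00015698, -0.00182331, -0.00091578, -0.00013738,
        0.00105147]), 'joint_torque': array([ 3.27278503e-04, -5.44638491e+01, -2.73664391e+01,  6.45244843e-02,
        2.26357958e-02, -1.71040974e-04]), 'ee_pos': array([223.34297251, 583.14424455, 221.91762039]), 'orientation': array([-5.71348151e-01, -3.08890798e+00,  2.34716265e-03]), 'ft_force': array([-0.47569943,  0.06600629,  0.30118291]), 'moment': array([-0.02791904,  0.01049873, -0.04855562]), 'grasp_force': 0.0, 'width': 87.53356986693386} 18.700000000000003
top [[-0.01, -0.99, 0.15, 342.97], [-1.0, 0.01, -0.02, -23.72], [0.02, -0.15, -0.99, 1039.57], [0.0, 0.0, 0.0, 1.0]] [[387.2833170188102, 0.0, 252.25925767706076], [0.0, 387.2833170188102, 199.1387509168946], [0.0, 0.0, 1.0]]
bell 0.84 (np.float64(357.0), np.float64(301.0)) [ 231. -313.   26.] 31.0 [145. 120.  39.] ((229.53515625, -320.48187255859375), (109.50443267822266, 133.16429138183594), 80.346961
[... 4100 characters left out ...]
-416.    4.] 6.0 [59. 39.  9.] ((645.218017578125, -415.9350280761719), (60.89051055908203, 24.891887664794922), 28.166046142578125)
padlock 0.58 (np.float64(140.0), np.float64(271.0)) [ 428. -415.   17.] 20.0 [62. 52. 23.] ((429.7193603515625, -409.47509765625), (62.027305603027344, 49.89255905151367), 14.662260055541992)
chime 0.6 (np.float64(175.0), np.float64(297.0)) [ 552. -428.   26.] 30.0 [75. 82. 33.] ((543.5386352539062, -417.90533447265625), (75.18376159667969, 68.75314331054688), 71.3508071899414)
dish 0.6 (np.float64(139.0), np.float64(270.0)) [ 426. -417.   17.] 20.0 [80. 46. 22.] ((422.9167785644531, -414.4291076660156), (78.08067321777344, 43.83430480957031), 7.14876127243042)
```

View pics/top0.png

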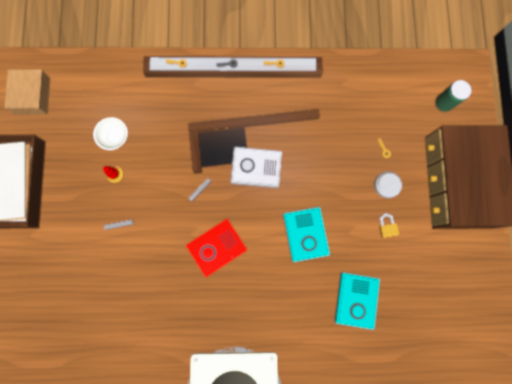

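View pics/scene0.png

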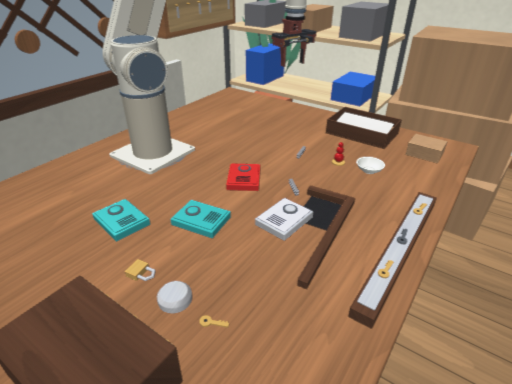

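Top view: the silver bell is at (256,168), the bay's inner corner at about (199,131), and the rail runs right to (318,113). A peg lies at (199,189), near the end stop. Red and turquoise look-alikes are at (216,248), (306,234) and (357,301). The scene view agrees. Next I measure the bell and the bars.

```bash
cat >> h.py <<'E'
def measure(p,nm=None):
    # top faces of bell (z~26) and bay bars (z~22) near the bay, from depth + colour
    h,w=p["depth"].shape;v,u=np.mgrid[:h,:w];m=p["depth"]>0
    W=np.zeros((h,w,3));W[m]=world(p,np.c_[u[m],v[m]],p["depth"][m])
    g=p["frame"].astype(int);lum=g.mean(2);sat=g.max(2)-g.min(2)
    box=m&(W[...,0]>480)&(W[...,0]<780)&(W[...,1]>-270)&(W[...,1]<170)
    bell=box&(W[...,2]>23)&(W[...,2]<36)&(W[...,0]<710)
    bar=box&(W[...,2]>18.5)&(W[...,2]<24)&(lum<110)&(W[...,0]>530)
    def big(k):
        n,l,s,c=cv2.connectedComponentsWithStats(k.astype(np.uint8));i=1+s[1:,4].argmax();return l==i
    r=[]
    for k in(big(bell),big(bar)): r.append((k,W[k]))
    return r
E
python3 - <<'E'
from h import *
p=get_image("top");(kb,B),(kr,R)=measure(p)
print("bell",cv2.minAreaRect(B[:,:2].astype(np.float32)),B[:,2].mean(),len(B))
print("bar",R.min(0),R.max(0),len(R))
# rail: long bar; fit inner face (low x) by robust line
best=None
for a in np.arange(-.15,.16,.01):
    pass
X=R[:,:2];rail=X[X[:,1]<30]
for _ in range(5):
    c=np.polyfit(rail[:,1],rail[:,0],1);res=rail[:,0]-np.polyval(c,rail[:,1]);rail=rail[abs(res)<16]
psi=-np.arctan(c[0]);print("psi",psi,"rail mid x at y=0",c, "res",res.min(),res.max())
Rm=np.array([[np.cos(psi),-np.sin(psi)],[np.sin(psi),np.cos(psi)]])
L=X@Rm  # bay-rotated coords
x0=np.median(rail@Rm,axis=0)[0]
stop=L[L[:,0]<x0-25];print("rail mid x'",x0,"stop y' range",np.percentile(stop[:,1],[1,50,99]),"x' min",stop[:,0].min(),"L max y",L[:,1].max(),L[:,1].min())
corner=Rm@np.array([x0-12,np.median(stop[:,1])-12]);print("corner",corner)
b=np.array(cv2.minAreaRect(B[:,:2].astype(np.float32))[0]);print("bell in bay",(b-corner)@Rm)
o=p["frame"].copy();o[kb]=(0,255,0);o[kr]=(255,0,255)
cv2.imwrite("pics/m0.png",cv2.resize(o[90:220,150:350],None,fx=4,fy=4,interpolation=0))
E
```

```text
bell ((585.0838012695312, -59.2657470703125), (128.2503662109375, 98.31968688964844), 85.26485443115234) 26.814039352602958 1418
bar [ 571.97867401 -234.59226684   18.56588163] [749.72512693 126.47981212  23.98190875] 1217
psi 0.10912951805378511 rail mid x at y=0 [-1.09564809e-01  7.12143179e+02] res -12.17115751611891 13.343007355240843
rail mid x' 707.894370786427 stop y' range [25.22594308 37.15228171 49.132979  ] x' min 580.0548633926595 L max y 49.495472680241356 -313.9648496323208
corner [689.01527957 100.79462828]
bell in bay [-120.745881   -147.78872812]
```

View pics/m0.png

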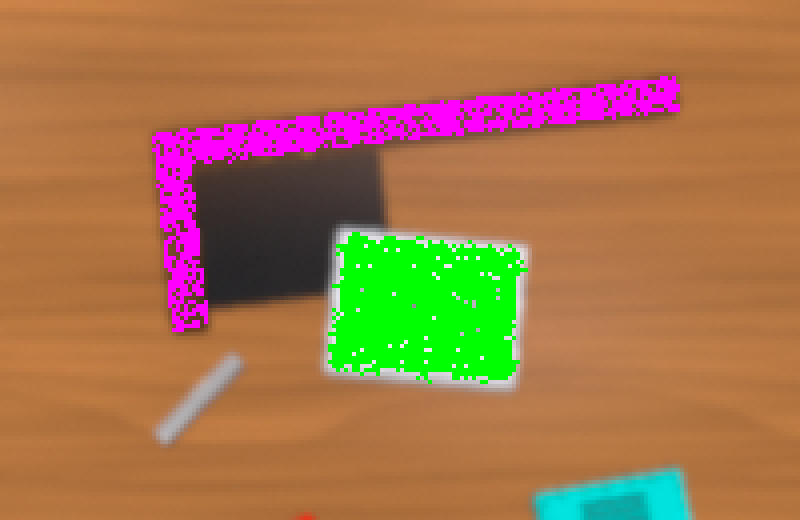

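```bash
cat >> h.py <<'E'
from scipy.spatial.transform import Rotation as Ro
C=np.array([689.0,100.8]);PSI=.109
Rm=np.array([[np.cos(PSI),-np.sin(PSI)],[np.sin(PSI),np.cos(PSI)]])
def to(xb,yb,z,yang):   # bay xy, world z, tool-y angle in bay frame -> tool deltas
    o=ctrl.get_obs();A=Ro.from_rotvec(o["orientation"]);t=np.r_[C+Rm@[xb,yb],z]
    a=yang+PSI;ty=[np.cos(a),np.sin(a),0];tz=[0,0,-1];G=Ro.from_matrix(np.c_[np.cross(ty,tz),ty,tz])
    print("d",A.inv().apply(t-o["ee_pos"]).round(1),"turn",(A.inv()*G).as_rotvec().round(3),"bay",((o["ee_pos"][:2]-C)@Rm).round(1),"z",o["ee_pos"][2].round(1),"F",o["ft_force"].round(1),"t",o["t"].round(2))
E
python3 -c "
from h import *
to(-210,-148,120,np.pi/2)"
```

```text
Traceback (most recent call last):
  File "h.py", line 27, in to
    print("d",A.inv().apply(t-o["ee_pos"]).round(1),"turn",(A.inv()*G).as_rotvec().round(3),"bay",((o["ee_pos"][:2]-C)@Rm).round(1),"z",o["ee_pos"][2].round(1),"F",o["ft_force"].round(1),"t",o["t"].round(2))
                                                                                                                                                                                               ^^^^^^^^^^^^
AttributeError: 'float' object has no attribute 'round'
```

```bash
sed -i 's/o\["t"\].round(2)/round(o["t"],2)/' h.py
python3 -c "
from h import *
to(-210,-148,120,np.pi/2)"
```

```text
d [-488.3 -512.1  102.7] turn [ 0.     0.    -0.475] bay [-410.2  530.6] z 222.7 F [-0.1 -0.6  0.8] t 0.95
```

>>> {"fn": "servo_tool", "kwargs": {
  "deltas": [
    [[-488, -512, 60], [0, 0, -0.475]],
    [[-488, -512, 60], [0, 0, -0.475]],
    [[-488, -512, 60], [0, 0, -0.475]],
    [[-488, -512, 60], [0, 0, -0.475]],
    [[-488, -512, 60], [0, 0, -0.475]]
  ],
  "grip": -1
}}

```text
t: 1.37
ee_pos: [303.7, 390.6, 205.0]
orientation: [-0.181, 3.136, 0.0]
ft_force: [1.3, -0.1, -0.6]
width: 88.0
grasp_force: 0.0
```

```bash
python3 -c "
from h import *
to(-210,-148,120,np.pi/2)"
```

```text
d [-138.3 -479.    85. ] turn [0.    0.    0.006] bay [-351.5  330. ] z 205.0 F [ 1.3 -0.1 -0.6] t 1.37
```

>>> {"fn": "servo_tool", "kwargs": {
  "deltas": [
    [[-138, -479, 85], [0, 0, 0]],
    [[-138, -479, 85], [0, 0, 0]],
    [[-138, -479, 85], [0, 0, 0]],
    [[-138, -479, 85], [0, 0, 0]],
    [[-138, -479, 85], [0, 0, 0]]
  ]
}}

```text
t: 1.78
ee_pos: [382.0, 200.6, 170.1]
orientation: [-0.172, 3.136, 0.001]
ft_force: [0.5, -0.3, -0.0]
width: 87.7
grasp_force: 0.0
```

```bash
python3 -c "
from h import *
to(-210,-148,100,np.pi/2)"
```

```text
d [ -84.1 -280.7   70.1] turn [0.    0.001 0.001] bay [-294.4  132.6] z 170.1 F [ 0.5 -0.3 -0. ] t 1.78
```

>>> {"fn": "servo_tool", "kwargs": {
  "deltas": [
    [[-84, -281, 60], [0, 0, 0]],
    [[-84, -281, 60], [0, 0, 0]],
    [[-84, -281, 60], [0, 0, 0]],
    [[-84, -281, 60], [0, 0, 0]],
    [[-84, -281, 60], [0, 0, 0]]
  ]
}}

```text
t: 2.2
ee_pos: [461.5, 12.2, 128.2]
orientation: [-0.171, 3.136, -0.0]
ft_force: [0.5, 0.4, 0.2]
width: 87.3
grasp_force: 0.0
```

```bash
python3 -c "
from h import *
to(-210,-148,100,np.pi/2)"
```

```text
d [-25.7 -84.7  28.2] turn [-0.     0.001  0.   ] bay [-235.7  -63.3] z 128.2 F [0.5 0.4 0.2] t 2.2
```

>>> {"fn": "servo_tool", "kwargs": {
  "deltas": [
    [[-26, -85, 28], [0, 0, 0]],
    [[-26, -85, 28], [0, 0, 0]],
    [[-26, -85, 28], [0, 0, 0]],
    [[-26, -85, 28], [0, 0, 0]]
  ]
}}

```text
t: 2.53
ee_pos: [496.6, -69.6, 99.5]
orientation: [0.165, -3.137, -0.0]
ft_force: [0.3, 0.2, 0.3]
width: 87.8
grasp_force: 0.0
```

```bash
python3 - <<'E'
from h import *
to(-210,-148,10,np.pi/2)
p=get_image("wrist");(kb,B),(kr,R)=measure(p)
r=cv2.minAreaRect(B[:,:2].astype(np.float32));print(r,(np.array(r[0])-C)@Rm)
cv2.imwrite("pics/w1.png",p["frame"])
E
```

```text
d [ 0.2  0.4 89.5] turn [ 0.    -0.001 -0.004] bay [-209.8 -148.4] z 99.5 F [0.3 0.2 0.3] t 2.53
((553.312255859375, -58.44366455078125), (35.94514846801758, 122.02719116210938), 5.2889084815979) [-152.20569783 -143.53791889]
```

View pics/w1.png

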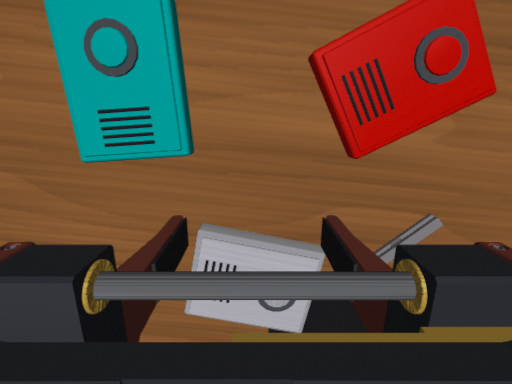

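The wrist view shows the bell below at (255,275), ahead of the two fingers. The fingers are clear of the peg at (410,240) and of both look-alikes. Descending.

>>> {"fn": "servo_tool", "kwargs": {
  "deltas": [
    [[0, 0, 40], [0, 0, 0]],
    [[0, 0, 70], [0, 0, 0]],
    [[0, 0, 88], [0, 0, 0]],
    [[0, 0, 88], [0, 0, 0]]
  ]
}}

```text
t: 2.92
ee_pos: [493.0, -65.1, 10.0]
orientation: [0.174, -3.131, -0.002]
ft_force: [-0.3, 0.5, 0.5]
width: 87.7
grasp_force: 0.0
```

>>> {"fn": "servo_tool", "kwargs": {
  "deltas": [
    [[-8, 0, 0], [0, 0, 0]],
    [[-16, 0, 0], [0, 0, 0]],
    [[-22, 0, 0], [0, 0, 0]],
    [[-28, 0, 0], [0, 0, 0]],
    [[-34, 0, 0], [0, 0, 0]]
  ]
}}

```text
t: 3.33
ee_pos: [530.6, -63.5, 13.4]
orientation: [-0.171, 3.136, -0.0]
ft_force: [-1.8, -0.5, 1.8]
width: 87.8
grasp_force: 1.4
```

>>> {"fn": "servo_tool", "kwargs": {
  "deltas": [
    [[-5, 0, 0], [0, 0, 0]],
    [[-10, 0, 0], [0, 0, 0]],
    [[-15, 0, 0], [0, 0, 0]],
    [[-20, 0, 0], [0, 0, 0]],
    [[-25, 0, 0], [0, 0, 0]]
  ]
}}

```text
t: 3.75
ee_pos: [554.4, -60.8, 12.2]
orientation: [0.172, -3.135, -0.0]
ft_force: [-4.7, 0.1, 3.0]
width: 88.0
grasp_force: 2.3
```

```bash
python3 - <<'E'
from h import *
to(-110,-148,12,np.pi/2)
p=get_image("top");(kb,B),(kr,R)=measure(p)
r=cv2.minAreaRect(B[:,:2].astype(np.float32));print(r,(np.array(r[0])-C)@Rm)
cv2.imwrite("pics/t2.png",cv2.resize(p["frame"][90:220,150:350],None,fx=3,fy=3))
E
```

```text
d [-41.4  -2.    0.1] turn [ 0.    -0.001  0.   ] bay [-151.4 -146. ] z 12.2 F [-4.7  0.1  3. ] t 3.75
((639.0123901367188, 107.12562561035156), (71.39830017089844, 21.078954696655273), 4.909944534301758) [-49.00282367  11.72595207]
```

View pics/t2.png

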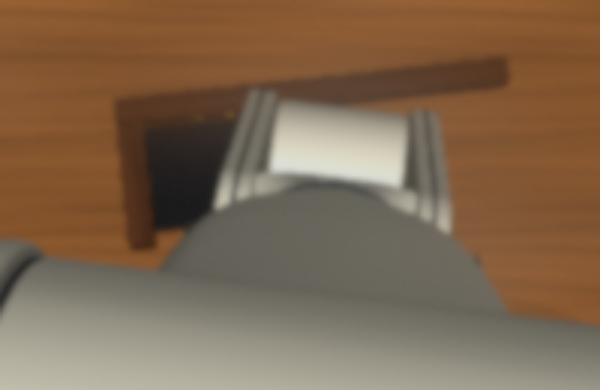

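The arm hides the bell in the top view, but the force of about 5 N shows that it is sliding. I keep pushing toward the rail.

>>> {"fn": "servo_tool", "kwargs": {
  "deltas": [
    [[-5, 0, 0], [0, 0, 0]],
    [[-11, 0, 0], [0, 0, 0]],
    [[-17, 0, 0], [0, 0, 0]],
    [[-23, 0, 0], [0, 0, 0]],
    [[-27, 0, 0], [0, 0, 0]]
  ]
}}

```text
t: 4.22
ee_pos: [582.6, -57.9, 12.2]
orientation: [-0.172, 3.136, -0.0]
ft_force: [-1.3, -0.6, -1.6]
width: 88.1
grasp_force: 1.1
```

>>> {"fn": "servo_tool", "kwargs": {
  "deltas": [
    [[-4, 0, 0], [0, 0, 0]],
    [[-7, 0, 0], [0, 0, 0]],
    [[-9, 0, 0], [0, 0, 0]],
    [[-11, 0, 0], [0, 0, 0]]
  ]
}}

```text
t: 4.55
ee_pos: [592.4, -56.7, 12.2]
orientation: [0.171, -3.137, -0.0]
ft_force: [-2.9, 0.3, 1.1]
width: 87.6
grasp_force: 1.3
```

```bash
python3 -c "
from h import *
to(-110,-148,12,np.pi/2)"
```

```text
d [-3.1 -1.9  0.2] turn [ 0. -0.  0.] bay [-113.1 -146.1] z 12.2 F [-2.9  0.3  1.1] t 4.55
```

>>> {"fn": "servo_tool", "kwargs": {
  "deltas": [
    [[-1, 0, 0], [0, 0, 0]],
    [[-2, 0, 0], [0, 0, 0]],
    [[-3, 0, 0], [0, 0, 0]],
    [[-3, 0, 0], [0, 0, 0]]
  ]
}}

```text
t: 4.88
ee_pos: [595.6, -56.5, 12.3]
orientation: [-0.171, 3.137, -0.0]
ft_force: [-0.9, 0.2, -1.4]
width: 87.9
grasp_force: 0.7
```

>>> {"fn": "servo_tool", "kwargs": {
  "deltas": [
    [[-1, 0, 0], [0, 0, 0]],
    [[-2, 0, 0], [0, 0, 0]],
    [[-2, 0, 0], [0, 0, 0]]
  ]
}}

```text
t: 5.13
ee_pos: [597.7, -56.2, 12.4]
orientation: [-0.171, 3.136, -0.0]
ft_force: [-1.0, -0.1, 0.2]
width: 88.0
grasp_force: 0.8
```

>>> {"fn": "servo_tool", "kwargs": {
  "deltas": [
    [[-1, 0, 0], [0, 0, 0]],
    [[-2, 0, 0], [0, 0, 0]],
    [[-3, 0, 0], [0, 0, 0]]
  ]
}}

```text
t: 5.38
ee_pos: [598.7, -56.1, 12.3]
orientation: [0.172, -3.133, -0.0]
ft_force: [-10.8, -2.8, 8.4]
width: 87.8
grasp_force: 5.5
```

>>> {"fn": "servo_tool", "kwargs": {
  "deltas": [
    [[-1, 0, 0], [0, 0, 0]],
    [[-2, 0, 0], [0, 0, 0]],
    [[-3, 0, 0], [0, 0, 0]]
  ]
}}

```text
t: 5.63
ee_pos: [598.8, -55.9, 12.1]
orientation: [0.172, -3.127, -0.001]
ft_force: [-17.9, -5.0, 16.5]
width: 87.7
grasp_force: 9.8
```

Contact with the rail came at tool x' ≈ -107. Backing off, lifting, and moving round to the -y side.

>>> {"fn": "servo_tool", "kwargs": {
  "deltas": [
    [[12, 0, 0], [0, 0, 0]],
    [[25, 0, -10], [0, 0, 0]],
    [[25, 0, -50], [0, 0, 0]],
    [[25, 0, -90], [0, 0, 0]],
    [[25, 0, -100], [0, 0, 0]]
  ],
  "grip": 0
}}

```text
t: 6.05
ee_pos: [582.6, -58.8, 118.0]
orientation: [-0.171, 3.127, -0.002]
ft_force: [1.1, -0.1, 0.1]
width: 58.0
grasp_force: 0.0
```

```bash
python3 -c "
from h import *
to(-55,-260,110,0)"
```

```text
d [ -68.  -112.9    8.9] turn [0.006 0.009 1.571] bay [-123.1 -147. ] z 118.0 F [ 1.1 -0.1  0.1] t 6.05
```

>>> {"fn": "servo_tool", "kwargs": {
  "deltas": [
    [[-68, -113, 8], [0, 0, 0.6]],
    [[-68, -113, 8], [0, 0, 0.6]],
    [[-68, -113, 8], [0, 0, 0.6]],
    [[-68, -113, 8], [0, 0, 0.6]],
    [[-68, -113, 8], [0, 0, 0.6]]
  ]
}}

```text
t: 6.47
ee_pos: [661.2, -166.2, 104.4]
orientation: [0.776, 3.04, -0.0]
ft_force: [-0.3, 0.7, 0.4]
width: 44.1
grasp_force: 0.0
```

>>> {"fn": "servo_tool", "kwargs": {
  "deltas": [
    [[0, 0, 0], [0, 0, 0.6]],
    [[0, 0, 0], [0, 0, 0.6]],
    [[0, 0, 0], [0, 0, 0.6]],
    [[0, 0, 0], [0, 0, 0.6]],
    [[0, 0, 0], [0, 0, 0.6]]
  ]
}}

```text
t: 6.88
ee_pos: [659.4, -163.4, 104.4]
orientation: [1.637, 2.679, 0.001]
ft_force: [-0.4, -0.8, -0.2]
width: 43.8
grasp_force: 0.0
```

>>> {"fn": "servo_tool", "kwargs": {
  "deltas": [
    [[0, 0, 0], [0, 0, 0.37]],
    [[0, 0, 0], [0, 0, 0.37]],
    [[0, 0, 0], [0, 0, 0.37]],
    [[0, 0, 0], [0, 0, 0.37]]
  ]
}}

```text
t: 7.22
ee_pos: [659.3, -163.3, 104.4]
orientation: [2.1, 2.335, 0.001]
ft_force: [0.2, -0.4, 0.6]
width: 43.7
grasp_force: 0.0
```

```bash
python3 - <<'E'
from h import *
to(-55,-240,12,0)
for n in("top","scene"):
    p=get_image(n);(kb,B),(kr,R)=measure(p)
    r=cv2.minAreaRect(B[:,:2].astype(np.float32));print(n,r,(np.array(r[0])-C)@Rm)
    f=p["frame"];f=f[90:220,150:350] if n=="top" else f[150:300,200:400]
    cv2.imwrite(f"pics/{n}3.png",cv2.resize(f,None,fx=3,fy=3))
E
```

```text
d [19.4  3.  92.4] turn [ 0.002  0.001 -0.003] bay [ -58.3 -259.3] z 104.4 F [ 0.2 -0.4  0.6] t 7.22
top ((654.1673583984375, -42.500526428222656), (98.36973571777344, 124.73092651367188), 5.655386447906494) [ -50.21476911 -138.66084797]
scene ((660.8489379882812, -48.465110778808594), (99.99766540527344, 125.73776245117188), 5.483546733856201) [ -44.22169524 -145.31688566]
```

View pics/scene3.png

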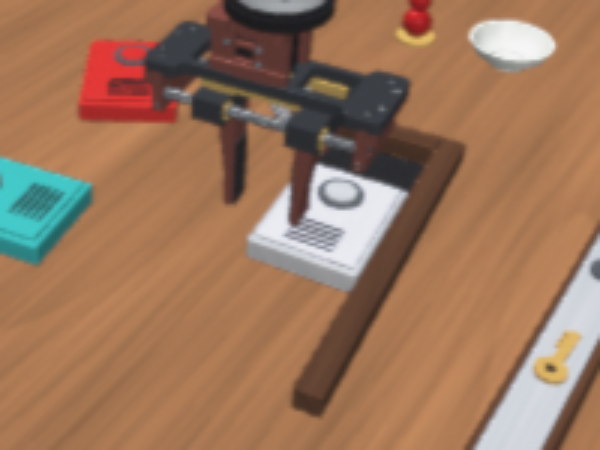

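View pics/top3.png

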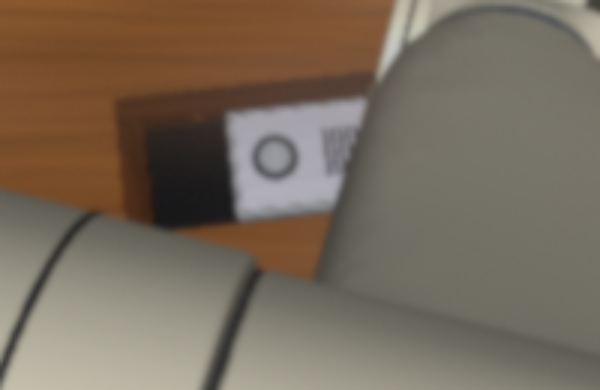

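Both views show the bell square and flush against the rail, at bay x ≈ -50 and y ≈ -145. The fingers are behind its near end. Descending and pushing along the rail.

>>> {"fn": "servo_tool", "kwargs": {
  "deltas": [
    [[10, 3, 40], [0, 0, 0]],
    [[16, 3, 75], [0, 0, 0]],
    [[16, 3, 93], [0, 0, 0]],
    [[16, 3, 93], [0, 0, 0]]
  ]
}}

```text
t: 7.65
ee_pos: [656.5, -145.8, 6.7]
orientation: [-2.087, -2.339, 0.005]
ft_force: [-1.1, 0.2, 0.3]
width: 44.0
grasp_force: 0.0
```

>>> {"fn": "servo_tool", "kwargs": {
  "deltas": [
    [[7, 0, 0], [0, 0, 0]],
    [[14, 0, 0], [0, 0, 0]],
    [[21, 0, 0], [0, 0, 0]],
    [[28, 0, 0], [0, 0, 0]],
    [[35, 0, 0], [0, 0, 0]]
  ]
}}

```text
t: 8.07
ee_pos: [657.2, -112.3, 13.3]
orientation: [2.093, 2.338, 0.002]
ft_force: [0.2, -5.2, 4.2]
width: 43.9
grasp_force: 2.7
```

>>> {"fn": "servo_tool", "kwargs": {
  "deltas": [
    [[7, 0, 0], [0, 0, 0]],
    [[14, 0, 0], [0, 0, 0]],
    [[21, 0, 0], [0, 0, 0]],
    [[28, 0, 0], [0, 0, 0]],
    [[35, 0, 0], [0, 0, 0]]
  ]
}}

```text
t: 8.48
ee_pos: [652.3, -76.9, 11.7]
orientation: [2.095, 2.34, 0.001]
ft_force: [0.4, -4.7, 4.5]
width: 44.1
grasp_force: 2.3
```

```bash
python3 -c "
from h import *
to(-55,-140,12,0)"
```

```text
d [32.6  0.9 -0.3] turn [0.001 0.    0.001] bay [ -55.9 -172.6] z 11.7 F [ 0.4 -4.7  4.5] t 8.48
```

>>> {"fn": "servo_tool", "kwargs": {
  "deltas": [
    [[6, 0, 0], [0, 0, 0]],
    [[12, 0, 0], [0, 0, 0]],
    [[18, 0, 0], [0, 0, 0]],
    [[24, 0, 0], [0, 0, 0]],
    [[29, 0, 0], [0, 0, 0]]
  ]
}}

```text
t: 8.9
ee_pos: [648.8, -48.2, 11.3]
orientation: [2.095, 2.34, -0.0]
ft_force: [6.2, -30.5, 2.0]
width: 44.0
grasp_force: 17.3
```

>>> {"fn": "servo_tool", "kwargs": {
  "deltas": [
    [[2, 0, 0], [0, 0, 0]],
    [[4, 0, 0], [0, 0, 0]],
    [[5, 0, 0], [0, 0, 0]],
    [[6, 0, 0], [0, 0, 0]]
  ]
}}

```text
t: 9.23
ee_pos: [649.1, -48.0, 11.4]
orientation: [2.089, 2.338, -0.006]
ft_force: [2.1, -36.4, -0.1]
width: 43.7
grasp_force: 18.4
```

>>> {"fn": "servo_tool", "kwargs": {
  "deltas": [
    [[1, 0, 0], [0, 0, 0]],
    [[2, 0, 0], [0, 0, 0]],
    [[3, 0, 0], [0, 0, 0]]
  ]
}}

```text
t: 9.48
ee_pos: [649.1, -47.9, 11.5]
orientation: [2.087, 2.336, -0.009]
ft_force: [2.6, -50.3, -1.6]
width: 44.1
grasp_force: 25.0
```

```bash
python3 -c "
from h import *
to(-55,-137,12,0)"
```

```text
d [ 6.4  0.9 -0.6] turn [0.002 0.01  0.004] bay [ -55.9 -143.4] z 11.5 F [  2.6 -50.3  -1.6] t 9.48
```

Firm contact. Backing off, lifting and looking.

>>> {"fn": "servo_tool", "kwargs": {
  "deltas": [
    [[-12, 0, 0], [0, 0, 0]],
    [[-30, 0, 0], [0, 0, 0]],
    [[-40, 0, -40], [0, 0, 0]],
    [[-70, 0, -80], [0, 0, 0]],
    [[-110, 0, -110], [0, 0, 0]]
  ]
}}

```text
t: 9.9
ee_pos: [657.9, -134.6, 111.7]
orientation: [-2.092, -2.34, -0.0]
ft_force: [1.1, -0.3, 1.0]
width: 44.1
grasp_force: 0.0
```

>>> {"fn": "servo_tool", "kwargs": {
  "deltas": [
    [[-40, 0, -30], [0, 0, 0]],
    [[-80, 0, -60], [0, 0, 0]],
    [[-110, 0, -60], [0, 0, 0]],
    [[-110, 0, -60], [0, 0, 0]]
  ]
}}

```text
t: 10.23
ee_pos: [672.2, -251.2, 174.0]
orientation: [2.096, 2.332, 0.002]
ft_force: [-1.1, 0.8, 0.8]
width: 44.2
grasp_force: 0.0
```

```bash
cat >m.py <<'E'
from h import *
for n in("top","scene"):
    p=get_image(n);(kb,B),(kr,R)=measure(p)
    r=cv2.minAreaRect(B[:,:2].astype(np.float32));L=B[:,:2]@Rm-C@Rm
    print(n,r,(np.array(r[0])-C)@Rm,np.percentile(L,[1,99],0),len(B))
    S=R[:,:2]@Rm-C@Rm;s=S[(S[:,0]<-20)];print("stop y",np.percentile(s[:,1],[1,50,99]),"rail x",np.percentile(S[S[:,1]<-150,0],[1,50,99]))
    f=p["frame"];f=f[90:190,170:330] if n=="top" else f[150:290,230:400]
    cv2.imwrite(f"pics/{n}4.png",cv2.resize(f,None,fx=4,fy=4))
E
python3 m.py
```

```text
top ((649.862548828125, 32.72720718383789), (108.16588592529297, 130.29684448242188), 7.261048316955566) [-46.31043568 -63.41126677] [[ -96.98858679 -124.69526247]
 [  -4.48331306   -3.5108834 ]] 1431
stop y [ 0.54252978 12.11462398 23.79623922] rail x [ 0.20202254 12.29620723 24.20663748]
scene ((650.855224609375, 39.43159866333008), (97.34200286865234, 150.65501403808594), 3.3323376178741455) [-44.59431858 -56.85465084] [[ -91.01381446 -128.80295019]
 [  -0.97254726   13.23485061]] 873
stop y [ 1.08390457 11.09875015 23.02885178] rail x [ 4.03850651 16.51699977 27.72763085]
```

View pics/top4.png

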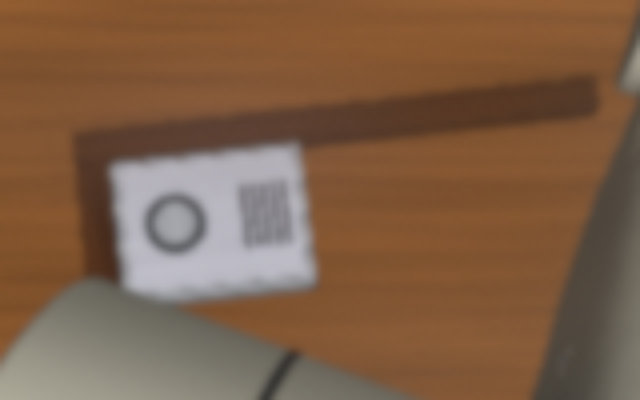

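View pics/scene4.png

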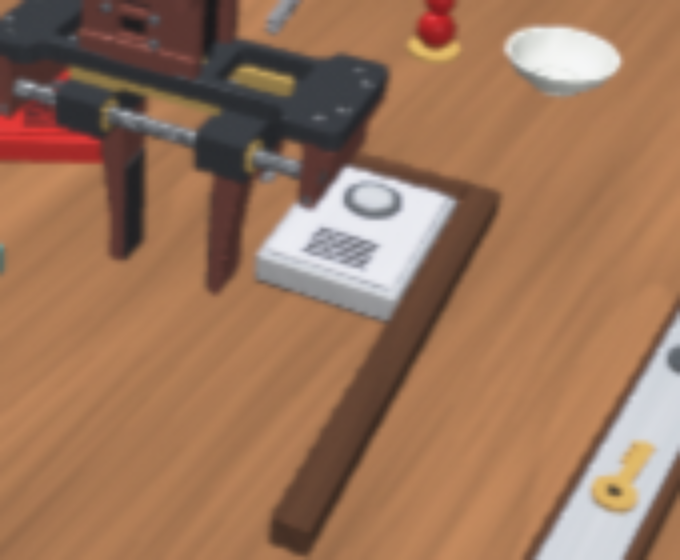

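```bash
python3 - <<'E'
from h import *
D=[]
for i in range(4):
    p=get_image("top");(kb,B),_=measure(p);D.append(B[:,:2]@Rm-C@Rm)
L=np.vstack(D);L=L[(L[:,1]<10)&(L[:,0]>-110)&(L[:,0]<8)]
def edge(a,b,lo,hi,q):
    c=np.arange(lo,hi,8);e=[np.percentile(L[abs(L[:,a]-k)<6,b],q) for k in c];return np.polyfit(c,e,1),np.round(e,1)
print("x+ edge",edge(1,0,-118,-10,97));print("y- edge",edge(0,1,-90,-8,3));print("x- edge",edge(1,0,-118,-50,3));print("y+ edge",edge(0,1,-60,-10,97))
E
```

```text
x+ edge (array([ 0.01169577, -7.43643417]), array([-9. , -8.4, -9.9, -9.5, -8.4, -7. , -8.3, -7.2, -7.8, -8.1, -5.3,
       -8.1, -9.7, -8.2]))
y- edge (array([ 6.97049038e-03, -1.21333701e+02]), array([-122.8, -121.5, -121.7, -122. , -121.4, -121.9, -120.4, -121.1,
       -122.2, -122.2, -121.3]))
x- edge (array([-3.06141639e-02, -9.66311586e+01]), array([-93.3, -92.4, -94.2, -93.2, -94.5, -94.3, -94.5, -95.1, -94.6]))
y+ edge (array([ 0.06276503, -3.52565557]), array([-7. , -7.9, -6.1, -4.2, -5.3, -6.2, -3.7]))
```

The measured centre is about (-51, -64), square to within about 0.01 rad, and no gap shows at either bar. Handing in.

```bash
python3 -c "
from h import *
print(close_job())"
```

```text
the job is handed in; nothing more can be done
None
```

I pushed the doorbell unit into its bay and handed the job in: it sits flush against both bars, its centre at about x -51, y -64 mm in the bay frame (home is -50, -65) and square to about 0.01 rad; I steered clear of the bystanders but did not re-measure them, and no verdict came back.

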